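Fit the guide rod of a linear slide

ROBOT

A 6-joint arm with a two-finger parallel gripper is mounted at the origin on a cart in front of the work surface, level with it; the furniture and walls round the work are solid. World frame = base frame: x ahead of the robot, y to its left, z up, the work surface at z = 0. Lengths are in m, angles in rad, forces in N, time in s.
With the tool pointing down it reaches from about 0.225 to 0.875 m from the base axis. Payload 3.4 kg.
Tool frame: the origin (TCP) lies midway between the tips of the shut fingers; the grasp point (between the pads) lies 19 mm behind it; z points along the fingers, y is the direction in which the jaws open and shut (so a half turn about z gives the same grasp; the last joint's range is limited). The gripper opens to 85 mm and grips with 20 to 120 N. Pads are 22 mm wide; open, the fingers measure 114 mm over their backs; the gripper's body (76 mm by 85 mm) begins 54 mm behind the grasp point. The pads swing forward as they close: fully open they stand 13 mm farther back than shut.
Start: joints at [-1.352, 0.276, 1.505, -0, 1.361, -0.121], TCP at [0.192, -0.542, 0.231] pointing down, gripper open.
Joint ranges: [-2.89, 2.89], [-0.75, 2.08], [0.22, 2.7], [-1.18, 4.32], [0.11, 2.71], [-2.7, 2.7]. Speed limits (rad/s): [2.57, 2.57, 3.14, 3.14, 3.14, 3.14].

INTERFACE

Orientations are given as a unit quaternion [w, x, y, z].
In Python, from rig import manip, optics, ticket gives the robot as it stands.
- The arm moves only by the shell command python3 -m pendant 'ROWS' [FORCE]. ROWS is JSON, a list of rows, each an object with "gripper": the finger opening in mm, from 0 to 85.4; "delta_pos": the shift along the tool's x, y, z in mm, a list of three; "spin": the turn about the tool's z in rad. A call has 1 to 20 rows; each row is the pose to reach, as a shift and turn from the pose commanded when the call began, along the tool's axes at that moment; what a row does not reach only later rows make up. A row lasts 1/10 s, in which the tool goes at most 50 mm and 8.59 degrees, less where a joint would pass 70% of its speed; a pose out of reach is approached as far as the arm can. A call with a gripper value outside its range is refused whole. The fingers move at their own pace and stop on an object; FORCE is the grip in N (left out, the last holds). Time passes only in rows, so rows that repeat a pose let the fingers close. It gives the time, the measured TCP pose, the force and the opening at its end, in the units of the state.
- manip.get_state(): the state, without advancing time (a new reading comes with each control period).
- optics.get_image(name): name is "scene" or "top" or "wrist"; returns the picture (384x512x3 uint8, blue, green, red); there is no depth.
- optics.camera_model(name): a dict with "fovy" (degrees; the focal length in pixels is half the picture's height over the tangent of half this angle, whatever the lens; pixels are square), "cx", "cy" (the principal point, pixels), "xyz" and "orientation" of the camera in the world. Camera axes: x right, y down, z forward; pixel columns grow to the right and rows downward; lengths in m; the calibration is good to about 2 mm. The wrist camera is an equidistant fisheye: a pixel r from the principal point sees the ray r / f radians off the axis. A picture is of the moment at which its call begins: read the wrist's pose just before it. camera_model takes no time and is no camera call; for the wrist camera it gives the pose at the moment of the call.
- ticket.sign_off(): hands the job in, once; it reports no verdict.
The state is a dict: "clock": time; "qpos": joint angles; "qd": joint speeds; "effort": joint torques, N m; "position": TCP position; "ee_rot": TCP orientation; "contact_force": force on the tool from outside, world axes, zero at the start; "moment": the same for the moment, N m; "width": finger opening in m.
Only numpy, scipy, OpenCV 4.12 (cv2) and the standard library are available. Lean on these libraries where they do the work, as an engineer would, in place of code of your own. Each camera call takes 0.05 s, during which the arm holds its last target.

TASK

Pull the drawer of the small parts unit wide open, take out the guide rod and thread it, tip first, through the two bearing blocks of the slide base: in at the block on the side nearer the drawer unit, then on through the other. Push it until its tip stands about 15 mm or more out of the far block, and finish there still holding the rod by its grip, so that a colleague can tighten the set screws. Leave the other things on the desk alone.

Things in the scene. Friction and masses are not known exactly. Their poses are not given: they have to be found in the camera images.
- drawer (a joint): opening of the drawer in m: 0 shut, 0.15 fully out; it slides out of the grey drawer unit (210 x 210 x 75 mm, fixed, on the desk to the left) towards the robot, needs about 3 N and stays where it is left. The drawer's side walls reach 50 mm above the desk
- drawer_handle (a point): middle of the drawer's horizontal steel bar handle, on the bar's axis, 48 mm above the desk; the bar is 10 mm thick and 90 mm long along the point's y, 40 mm in front of the white drawer front (the front is 71 mm high); the drawer opens along the point's -x. The point moves with the drawer
- guide_rod: guide rod, 80 g: steel shaft 10 mm thick, 125 mm long, and at one end a flat-sided aluminium grip 34 (y) x 14 (x) x 24 mm (z). Origin: centre of the grip; the shaft runs along -y through it. At the start it lies level in the closed drawer, parallel to the drawer front and 75 mm behind it, grip to the robot's left, 46 mm left of the drawer's middle line, its centre 47 mm above the desk
- rod_tip (a point): end point of the rod's tip (tapered over 4 mm to 5 mm across), on the shaft's axis, 142 mm from the guide rod's origin; axes as the guide rod. In the drawer the grip sits on a 10 mm wide rest (top 35 mm above the desk, free space beside it); the shaft lies in two open-topped black notches, 42 and 115 mm from the grip centre, with lips up to 51 mm above the desk: lift it straight up
- near_bore (a point): centre (half-way through) of the bore of the first bearing block, the one nearer the drawer unit, 38 mm above the desk. The bore is 14 mm in diameter, along the point's y, with a 3 mm chamfer on the +y side; the rod enters from +y and travels along -y
- far_bore (a point): centre (half-way through) of the bore of the second bearing block, 62 mm from near_bore along -y; same block, bore, height and axes; its far face lies 8 mm beyond this point along -y
- amber_vial: bystander: brown vial with white cap, 22 mm across, 55 mm high; origin under its centre
- jar: bystander: white capped jar, 34 mm across, 56 mm high; origin under its centre
- dish: bystander: clear flat dish, 55 mm across, 14 mm high; origin under its centre
- cuvettes: bystander: black block with slots, 34 x 80 x 27 mm; origin under its centre
- slide_base: the aluminium slide base, fixed to the desk: a plate 84 x 120 x 10 mm with two upright bearing blocks, each 50 mm wide (x), 16 mm thick (y), their tops 66 mm above the desk; bores in line along y, with a thin brass rim round each. Origin: centre of its underside; +y points to the rod's entry side
Things that resemble listed ones, but are neither listed nor needed, are in the scene too. Several things look just like the slide_base: the one meant starts farthest from the robot's base.

How it is judged:
On the way, in this order (a step that is already met when the one before it is completed fails the run):
1. the drawer is open by more than 100 mm (value of joint drawer above 0.1 m), for 0.2 s.
2. the rod's tip has entered the near block's bore from its +y side and is half-way through it, not yet in the far one (y of rod_tip in the frame of near_bore between -0.054 and 0 m and y of guide_rod in the frame of near_bore above 0.05 m and x of rod_tip in the frame of near_bore between -0.007 and 0.007 m and z of rod_tip in the frame of near_bore between -0.007 and 0.007 m), for 0.05 s.
At the end, for the whole second after the job is handed in: the rod passes through both bores: its tip stands at least 12 mm out of the far block's far face, within 6 mm of the bore axis, the rod is within 0.1 rad of the bores' direction with its grip on the near block's side, still, and held in the fingers (more than 2 N) (y of rod_tip in the frame of far_bore below -0.02 m and y of guide_rod in the frame of near_bore above 0.015 m and x of rod_tip in the frame of far_bore between -0.006 and 0.006 m and z of rod_tip in the frame of far_bore between -0.006 and 0.006 m and angle between the y axis of guide_rod and the y axis of far_bore, either way round below 0.1 rad and height (world z) of guide_rod above 0.028 m and contact force between the fingers and guide_rod above 2 N and linear speed of guide_rod below 0.02 m/s); the arm keeps its last pose, push and grip.
It fails at once if a bystander is moved by more than 30 mm (distance of any of amber_vial, jar, dish, cuvettes from where it was at the start of the episode above 0.03 m).
It also fails if it takes over 58 s, if anything falls off the work surface, if the arm or the gripper's body presses on something with over 40 N, if the wrist force passes 120 N, or if a joint passes its speed limit or range.

## Working session

There is one attempt and no reset: what is moved stays moved. The work goes in short steps, Python scripts to look and compute and a shell command to move; the robot and the scene stay as the last step left them, time stands still between calls to the robot, and variables do not carry over. Pictures are saved under pics/ and viewed, and the job is handed in when it is done.

```bash
ls; mkdir -p pics; python3 - <<'E'
from rig import manip, optics
import cv2
for n in("scene","top","wrist"):
    print(n,optics.camera_model(n))
    cv2.imwrite(f"pics/{n}0.png",optics.get_image(n))
print(manip.get_state())
E
```

```text
pics
scene {'fovy': 55.26010067781766, 'cx': 259.6485979365665, 'cy': 192.48782204847592, 'xyz': array([-0.17995357,  0.5027029 ,  0.58688783]), 'orientation': array([ 0.25183568, -0.46002569,  0.74511786, -0.41201278])}
top {'fovy': 42.73035761708036, 'cx': 256.3430210265652, 'cy': 184.96267268737998, 'xyz': array([0.42431145, 0.14734817, 1.44209517]), 'orientation': array([-0.02941386,  0.70819915, -0.70473781,  0.03055184])}
wrist {'fovy': 65.70646984690485, 'cx': 253.2867927090307, 'cy': 187.56480480739998, 'xyz': array([ 0.26826171, -0.51502829,  0.3732234 ]), 'orientation': array([ 0.12925833,  0.80627556, -0.56975896, -0.09266465])}
{'clock': 0.15, 'qpos': array([-1.35198835e+00,  2.76484188e-01,  1.50579457e+00,  1.94799293e-06,
        1.36073486e+00, -1.20987709e-01]), 'qd': array([ 0.00059349, -0.00331364, -0.00490671, -0.00040976,  0.00030521,
        0.00089229]), 'effort': array([ 1.59298746e-03, -4.17144299e+01, -2.46033508e+01, -1.78135797e-04,
        7.69106846e-03, -2.13404164e-06]), 'position': array([ 0.19156358, -0.54174916,  0.23063782]), 'ee_rot': array([-7.09681057e-04,  9.85601831e-01,  1.69081419e-01, -3.37847173e-05]), 'contact_force': array([ 0.35551512, -0.33936431, -0.37974966]), 'moment': array([-0.00094205, -0.0268915 , -0.00076484]), 'width': 0.08511327390785163}
```

View pics/scene0.png

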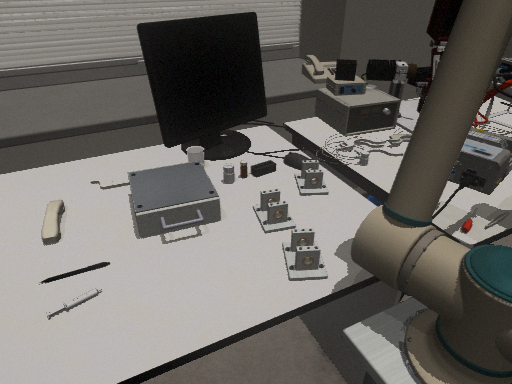

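View pics/top0.png

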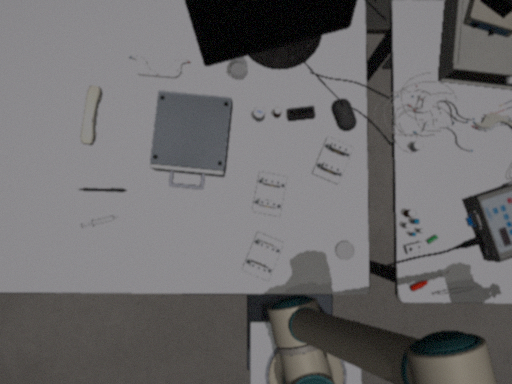

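View pics/wrist0.png

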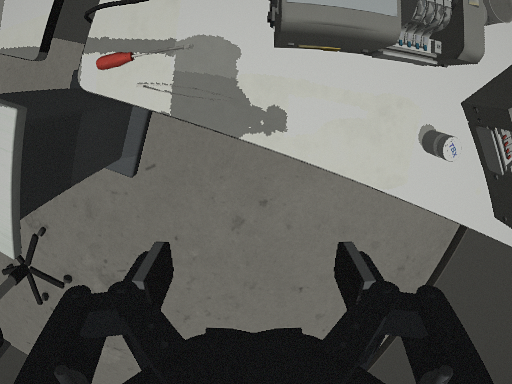

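```bash
cat > h.py <<'E'
import numpy as np, cv2
from scipy.spatial.transform import Rotation as R
from rig import manip, optics
def rot(q): return R.from_quat([q[1],q[2],q[3],q[0]]).as_matrix()
def cam(n):
    m=optics.camera_model(n); m['R']=rot(m['orientation']); m['f']=192/np.tan(np.radians(m['fovy'])/2); m['fish']=n=='wrist'; return m
def ray(m,u,v):
    a=np.array([u-m['cx'],v-m['cy']])/m['f']
    if m['fish']:
        r=np.hypot(*a); d=np.array([*(a*(np.sin(r)/max(r,1e-9))),np.cos(r)])
    else: d=np.array([*a,1.]); d/=np.linalg.norm(d)
    return m['R']@d
def onz(m,u,v,z):
    d=ray(m,u,v); return m['xyz']+d*(z-m['xyz'][2])/d[2]
def proj(m,p):
    c=m['R'].T@(np.array(p)-m['xyz'])
    if m['fish']:
        rr=np.hypot(c[0],c[1]); th=np.arctan2(rr,c[2]); k=th/max(rr,1e-9); return m['f']*c[0]*k+m['cx'],m['f']*c[1]*k+m['cy']
    return m['f']*c[0]/c[2]+m['cx'],m['f']*c[1]/c[2]+m['cy']
def tri(ms,uvs):
    A=np.zeros((3,3));b=np.zeros(3);ds=[]
    for m,(u,v) in zip(ms,uvs):
        d=ray(m,u,v);P=np.eye(3)-np.outer(d,d);A+=P;b+=P@m['xyz'];ds.append((m,P))
    p=np.linalg.solve(A,b); return p,[np.linalg.norm(P@(p-m['xyz'])) for m,P in ds]
def crop(src,dst,x0,y0,x1,y1,k):
    i=cv2.imread(src)[y0:y1,x0:x1]; cv2.imwrite(dst,cv2.resize(i,None,fx=k,fy=k,interpolation=cv2.INTER_CUBIC))
E
python3 - <<'E'
from h import *
m=cam('top'); print(m['R'])
for uv in [(332,160),(269,193),(263,256)]: print(uv,onz(m,*uv,0.066))
for uv in [(186,185)]: print(onz(m,*uv,.048))
for uv in [(160,91),(232,98),(225,177),(151,168)]: print(uv,onz(m,*uv,0.075))
crop('pics/top0.png','pics/t1.png',230,90,370,300,3.8 and 2.8)
crop('pics/top0.png','pics/t2.png',140,80,300,200,5)
crop('pics/scene0.png','pics/s1.png',120,140,340,290,3.6)
E
```

```text
[[ 0.00482242 -0.99639213  0.0847317 ]
 [-0.99998672 -0.0049589  -0.00140033]
 [ 0.00181545 -0.08472382 -0.99640282]]
(332, 160) [ 0.61321643 -0.06811651  0.066     ]
(269, 193) [0.51884137 0.10973795 0.066     ]
(263, 256) [0.343248   0.12595408 0.066     ]
[0.54175748 0.34585845 0.048     ]
(160, 91) [0.80708389 0.42039759 0.075     ]
(232, 98) [0.78790773 0.21570549 0.075     ]
(225, 177) [0.56249709 0.23326326 0.075     ]
(151, 168) [0.58680744 0.44088975 0.075     ]
```

```bash
python3 - <<'E'
from h import *
crop('pics/top0.png','pics/t3.png',300,120,370,200,7)
E
```

```text
(no output)
```

View pics/t3.png

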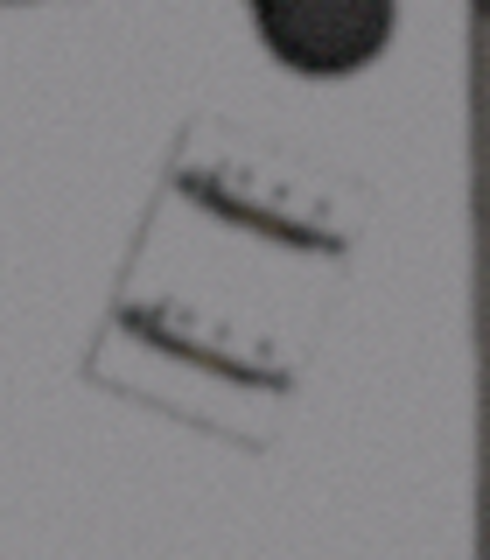

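View pics/s1.png

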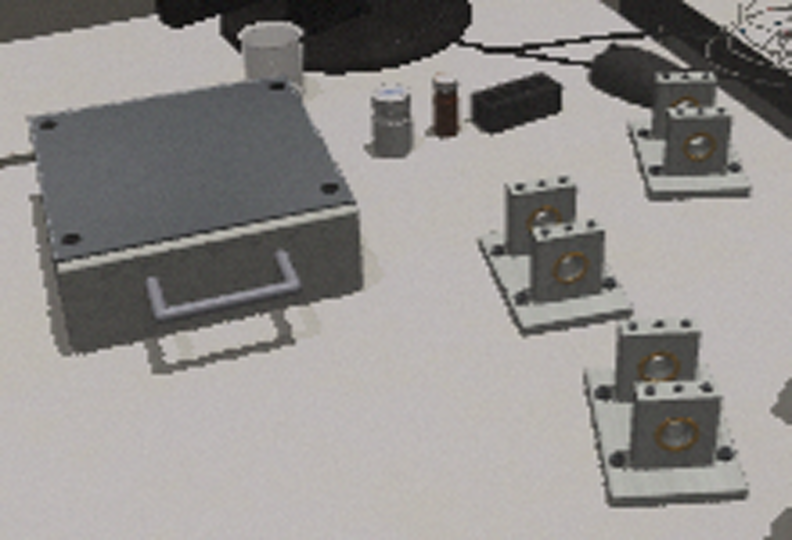

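View pics/t2.png

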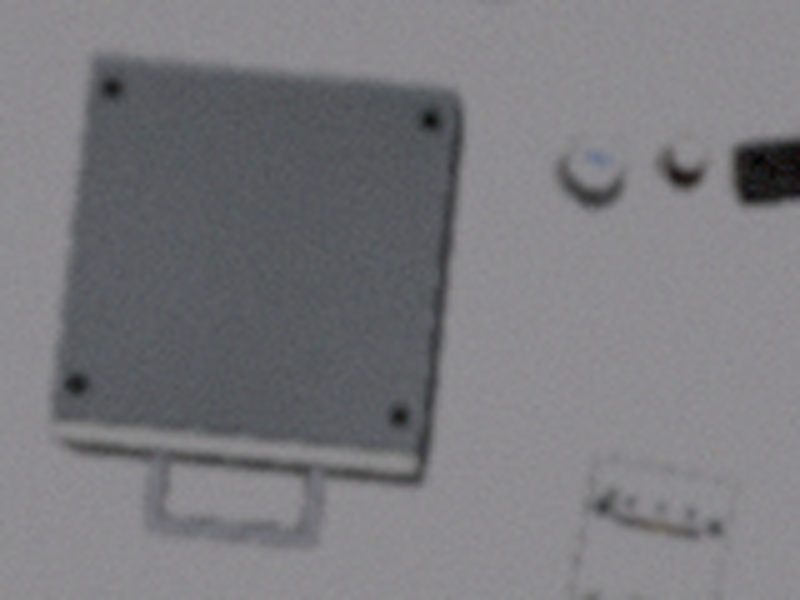

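```bash
python3 - <<'E'
from h import *
m=cam('wrist');s=manip.get_state();T=rot(s['ee_rot'])
print(T);print(T.T@(m['xyz']-s['position']));print(T.T@m['R'])
t=cam('top')
# handle bar & drawer edges
def loc(us,z,o=(140,80),k=5): return [onz(t,o[0]+(u+.5)/k-.5,o[1]+(v+.5)/k-.5,z) for u,v in us]
a,b=loc([(150,527),(318,541)],.05);print('bar',a,b,(a+b)/2,np.degrees(np.arctan2(-(a-b)[0],(a-b)[1])))
for nm,l in (('front',[(55,432),(420,472)]),('lid back',[(95,55),(458,92)]),('left',[(95,55),(53,420)])):
    a,b=loc(l,.075);print(nm,a,b,np.degrees(np.arctan2((b-a)[1],(b-a)[0])))
E
```

```text
[[ 9.42822945e-01  3.33293864e-01 -3.06584319e-04]
 [ 3.33293960e-01 -9.42821940e-01  1.38750116e-03]
 [ 1.73391202e-04 -1.41035063e-03 -9.99998990e-01]]
[ 0.08123784  0.00021338 -0.14268349]
[[ 2.99433024e-04 -9.49348829e-01 -3.14223981e-01]
 [ 9.99999844e-01  4.32304297e-04 -3.53170373e-04]
 [ 4.71122257e-04 -3.14223827e-01  9.49348811e-01]]
bar [0.54135679 0.39222983 0.05      ] [0.53383932 0.29652363 0.05      ] [0.53759806 0.34437673 0.05      ] -4.491210724503381
front [0.5924452  0.44214055 0.075     ] [0.57092046 0.23726979 0.075     ] -95.9977733799647
lid back [0.8082219  0.42439821 0.075     ] [0.78789569 0.21797563 0.075     ] -95.623725400488
left [0.8082219  0.42439821 0.075     ] [0.59921679 0.44341835 0.075     ] 174.80022003709578
```

```bash
python3 -m pendant '[{"gripper":85,"delta_pos":[20,-20,0],"spin":-0.13},{"gripper":85,"delta_pos":[50,-45,0],"spin":-0.27},{"gripper":85,"delta_pos":[80,-75,0],"spin":-0.41},{"gripper":85,"delta_pos":[110,-103,0],"spin":-0.55},{"gripper":85,"delta_pos":[140,-130,5],"spin":-0.69},{"gripper":85,"delta_pos":[170,-158,5],"spin":-0.83},{"gripper":85,"delta_pos":[200,-186,5],"spin":-0.97},{"gripper":85,"delta_pos":[230,-214,5],"spin":-1.11},{"gripper":85,"delta_pos":[260,-242,5],"spin":-1.25},{"gripper":85,"delta_pos":[290,-270,5],"spin":-1.39},{"gripper":85,"delta_pos":[320,-298,10],"spin":-1.53},{"gripper":85,"delta_pos":[350,-326,10],"spin":-1.67},{"gripper":85,"delta_pos":[380,-354,10],"spin":-1.81},{"gripper":85,"delta_pos":[410,-382,10],"spin":-1.95},{"gripper":85,"delta_pos":[430,-400,10],"spin":-2.09},{"gripper":85,"delta_pos":[439,-409,10],"spin":-2.23},{"gripper":85,"delta_pos":[439,-409,10],"spin":-2.37},{"gripper":85,"delta_pos":[439,-409,10],"spin":-2.435},{"gripper":85,"delta_pos":[439,-409,10],"spin":-2.435},{"gripper":85,"delta_pos":[439,-409,10],"spin":-2.435}]'
python3 - <<'E'
from h import *
import pickle
m=cam('wrist');pickle.dump(m,open('w1.pkl','wb'))
cv2.imwrite("pics/w1.png",optics.get_image('wrist'));print(manip.get_state()['qpos'])
E
```

```text
clock: 2.15
position: [0.4691, -0.0102, 0.2211]
ee_rot: [-0.0, 0.183, 0.983, -0.0]
contact_force: [-0.7, -0.5, -0.6]
width: 0.0852
[-1.70363038e-01  1.22433563e-01  1.73274743e+00 -9.60491417e-05
  1.28666143e+00 -1.37287563e+00]
```

View pics/w1.png

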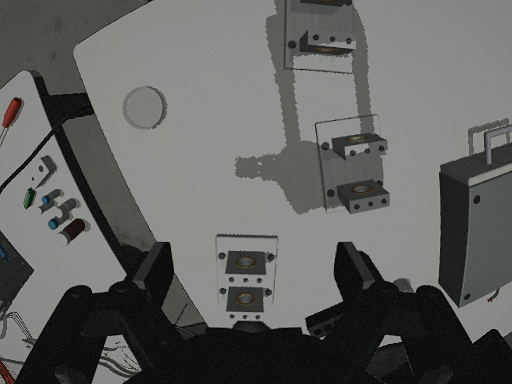

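```bash
python3 - <<'E'
from h import *
import pickle
m=pickle.load(open('w1.pkl','rb'))
def rims(img,x0,y0,x1,y1):
    I=img[y0:y1,x0:x1].astype(int)
    mk=((I[...,2]-I[...,0]>18)).astype(np.uint8)
    n,l,st,c=cv2.connectedComponentsWithStats(mk,connectivity=8)
    out=[]
    for i in range(1,n):
        if st[i,4]>8:
            pts=np.argwhere(l==i)[:,::-1].astype(np.float32)
            e=cv2.fitEllipse(cv2.convexHull(pts)) if len(pts)>10 and len(cv2.convexHull(pts))>=5 else None
            out.append((st[i,:].tolist(),(st[i,0]+(st[i,2]-1)/2+x0,st[i,1]+(st[i,3]-1)/2+y0),e and (e[0][0]+x0,e[0][1]+y0,e[1])))
    return out
w=cv2.imread('pics/w1.png')
for r in rims(w,210,230,285,322): print('w',r)
for r in rims(cv2.imread('pics/scene0.png'),290,150,335,200): print('s',r)
crop('pics/w1.png','pics/w1c.png',205,225,290,325,6)
crop('pics/scene0.png','pics/s2.png',285,150,335,200,10)
E
```

```text
w ([26, 27, 20, 11, 78], (np.float64(245.5), np.float64(262.0)), (245.64942169189453, 261.9356231689453, (11.328557968139648, 20.279054641723633)))
w ([26, 63, 19, 13, 76], (np.float64(245.0), np.float64(299.0)), (244.78466033935547, 298.78102111816406, (12.171016693115234, 18.792482376098633)))
s ([16, 17, 8, 3, 11], (np.float64(309.5), np.float64(168.0)), (309.2857151031494, 169.4285717010498, (4.7732110023498535, 7.963701248168945)))
s ([20, 27, 9, 8, 32], (np.float64(314.0), np.float64(180.5)), (313.74262046813965, 180.4361343383789, (7.510684967041016, 8.953944206237793)))
```

View pics/w1c.png

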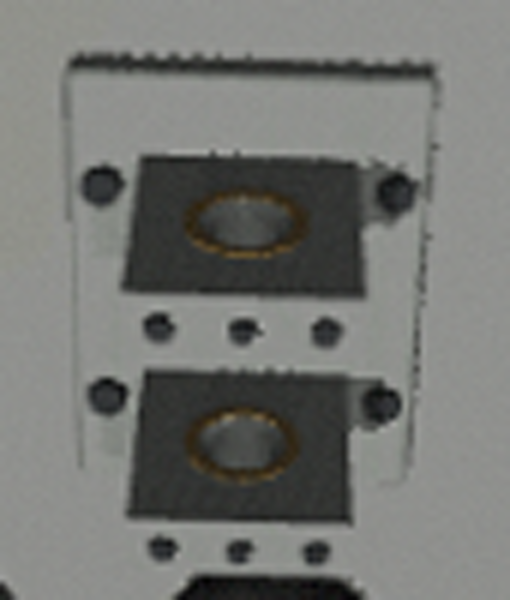

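View pics/s2.png

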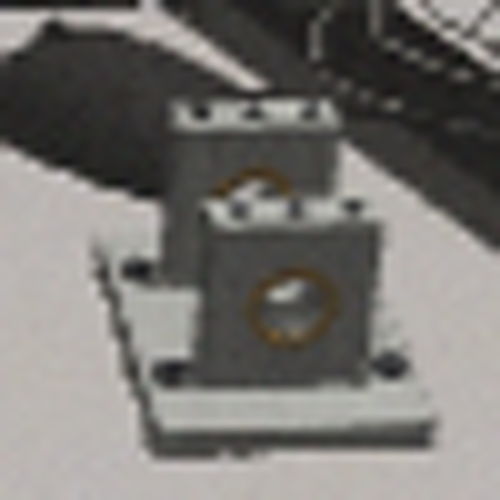

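```bash
python3 - <<'E'
from h import *
import pickle
m=pickle.load(open('w1.pkl','rb'));s=cam('scene');t=cam('top')
a=onz(m,245.6,261.95,.038);b=onz(m,244.9,298.9,.038)
def yaw(d): return np.degrees(np.arctan2(d[1],d[0]))
print('rims',a,b,np.linalg.norm(a-b),yaw(b-a))
print('tri',tri([m,s],[(245.6,261.95),(313.85,180.45)]))
c=lambda u,v:(205+(u+.5)/6-.5,225+(v+.5)/6-.5)
P=lambda u,v,z:onz(m,*c(u,v),z)
r1=[P(158,327,.066),P(242,331,.066),P(326,332,.066)]
r2=[P(163,548,.066),P(239,551,.066),P(315,552,.066)]
print('screws',r1[1],r2[1],np.linalg.norm(r1[1]-r2[1]),yaw(r2[1]-r1[1]),'rows',yaw(r1[0]-r1[2])+0,yaw(r2[0]-r2[2]))
for k in range(3): print(yaw(r2[k]-r1[k]))
B=[P(101,186,.01),P(396,193,.01),P(107,396,.01),P(382,404,.01)]
print('bolts',B, yaw(B[2]-B[0]),yaw(B[3]-B[1]),yaw(B[0]-B[1]),yaw(B[2]-B[3]),np.mean(B,0))
q=[P(68,62,.01),P(437,70,.01)];print('edge',q,yaw(q[0]-q[1]))
# top screws
ct=lambda u,v:(300+(u+.5)/7-.5,120+(v+.5)/7-.5)
n=onz(t,*ct(223,331),.066);f=onz(t,*ct(281,190),.066);print('top screws',n,f,yaw(f-n),np.linalg.norm(f-n))
E
```

```text
rims [ 0.58552757 -0.06540859  0.038     ] [ 0.64316918 -0.08954073  0.038     ] 0.06248932570995399 -22.717036470276934
tri (array([ 0.58634101, -0.06582098,  0.03654111]), [np.float64(5.44760091070909e-05), np.float64(5.447600910705196e-05)])
screws [ 0.5931135  -0.06868188  0.066     ] [ 0.65056995 -0.09254126  0.066     ] 0.06221345734719346 -22.551163288675717 rows -112.83944866818366 -112.57357610594003
-22.344583735113055
-22.551163288675717
-22.755609726670105
bolts [array([ 0.58044723, -0.10024446,  0.01      ]), array([ 0.60652828, -0.03715235,  0.01      ]), array([ 0.63788888, -0.1242676 ,  0.01      ]), array([ 0.66439478, -0.06128633,  0.01      ])] -22.695567542310833 -22.639217793343057 -112.45923905040132 -112.82397156831237 [ 0.62231479 -0.08073769  0.01      ]
edge [array([ 0.54798283, -0.09408744,  0.01      ]), array([ 0.57938704, -0.01771504,  0.01      ])] -112.3523904642893
top screws [ 0.59369162 -0.0663418   0.066     ] [ 0.6512748  -0.09029383  0.066     ] -22.58512405992405 0.06236603045733545
```

```bash
python3 -m pendant '[{"gripper":40,"delta_pos":[5,30,0],"spin":0.14},{"gripper":40,"delta_pos":[12,70,0],"spin":0.28},{"gripper":40,"delta_pos":[20,110,10],"spin":0.42},{"gripper":40,"delta_pos":[27,150,20],"spin":0.56},{"gripper":40,"delta_pos":[34,190,30],"spin":0.7},{"gripper":40,"delta_pos":[41,230,40],"spin":0.84},{"gripper":40,"delta_pos":[48,270,60],"spin":0.98},{"gripper":40,"delta_pos":[55,310,80],"spin":1.12},{"gripper":40,"delta_pos":[60,340,90],"spin":1.26},{"gripper":40,"delta_pos":[63,355,100],"spin":1.295},{"gripper":40,"delta_pos":[63,355,100],"spin":1.295},{"gripper":40,"delta_pos":[63,355,100],"spin":1.295}]'
python3 - <<'E'
from h import *
import pickle
m=cam('wrist');pickle.dump(m,open('w2.pkl','wb'))
cv2.imwrite("pics/w2.png",optics.get_image('wrist'));print(manip.get_state()['qpos'])
print(proj(m,[.5376,.3444,.048]))
E
```

```text
clock: 3.4
position: [0.5375, 0.3431, 0.1209]
ee_rot: [0.0, 0.738, 0.674, -0.001]
contact_force: [0.3, -0.5, -0.6]
width: 0.0399
[ 4.58869562e-01  4.42790357e-01  1.52831568e+00 -7.46413078e-04
  1.17096009e+00  5.50168752e-01]
(np.float64(252.72913209711558), np.float64(197.48549016446856))
```

View pics/w2.png

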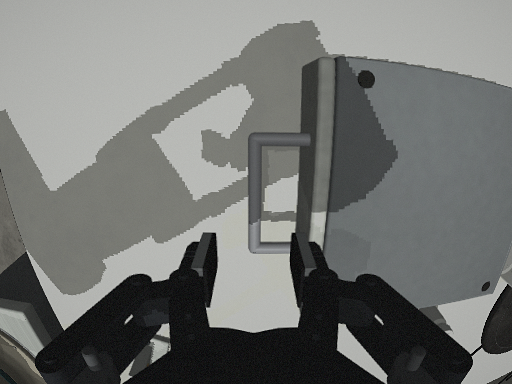

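```bash
python3 - <<'E'
from h import *
import pickle
m=pickle.load(open('w2.pkl','rb'));s=manip.get_state();T=rot(s['ee_rot'])
a=onz(m,255,138,.05);b=onz(m,256,249,.05);print(a,b,(a+b)/2,np.linalg.norm(a-b),np.degrees(np.arctan2(-(a-b)[0],(a-b)[1])))
print(T.T@((a+b)/2-s['position'])*1000)
f1=onz(m,336,60,.071);f2=onz(m,322,250,.071);print('front',f1,f2,np.degrees(np.arctan2(-(f1-f2)[0],(f1-f2)[1])))
# lid screws in wrist & top
E
```

```text
[0.54344451 0.39059413 0.05      ] [0.53624652 0.29965305 0.05      ] [0.53984552 0.34512359 0.05      ] 0.09122549687502392 -4.525533447535181
[ 2.59614908  1.92927642 71.54041716]
front [0.60060675 0.44189961 0.071     ] [0.58699043 0.30551978 0.071     ] -5.701581724537129
```

```bash
python3 -m pendant '[{"gripper":40,"delta_pos":[2,2,20],"spin":0},{"gripper":40,"delta_pos":[2,2,45],"spin":0},{"gripper":40,"delta_pos":[2,2,70],"spin":0},{"gripper":40,"delta_pos":[2,2,85],"spin":0},{"gripper":40,"delta_pos":[2,2,92],"spin":0},{"gripper":40,"delta_pos":[2,2,92],"spin":0},{"gripper":4,"delta_pos":[2,2,92],"spin":0},{"gripper":4,"delta_pos":[2,2,92],"spin":0},{"gripper":4,"delta_pos":[2,2,92],"spin":0},{"gripper":4,"delta_pos":[2,2,92],"spin":0},{"gripper":4,"delta_pos":[2,2,92],"spin":0},{"gripper":4,"delta_pos":[2,2,92],"spin":0}]' 40
```

```text
clock: 4.65
position: [0.5383, 0.3452, 0.0304]
ee_rot: [-0.001, 0.739, 0.674, -0.001]
contact_force: [-5.1, -0.9, 7.9]
width: 0.0081
```

```bash
python3 -m pendant '[{"gripper":4,"delta_pos":[0,-5,0],"spin":0},{"gripper":4,"delta_pos":[0,-14,0],"spin":0},{"gripper":4,"delta_pos":[0,-24,0],"spin":0},{"gripper":4,"delta_pos":[0,-34,0],"spin":0},{"gripper":4,"delta_pos":[0,-44,0],"spin":0},{"gripper":4,"delta_pos":[0,-54,0],"spin":0},{"gripper":4,"delta_pos":[0,-64,0],"spin":0},{"gripper":4,"delta_pos":[0,-74,0],"spin":0},{"gripper":4,"delta_pos":[0,-84,0],"spin":0},{"gripper":4,"delta_pos":[0,-94,0],"spin":0},{"gripper":4,"delta_pos":[0,-104,0],"spin":0},{"gripper":4,"delta_pos":[0,-114,0],"spin":0},{"gripper":4,"delta_pos":[0,-124,0],"spin":0},{"gripper":4,"delta_pos":[0,-134,0],"spin":0},{"gripper":4,"delta_pos":[0,-140,0],"spin":0},{"gripper":4,"delta_pos":[0,-146,0],"spin":0},{"gripper":4,"delta_pos":[0,-146,0],"spin":0},{"gripper":4,"delta_pos":[0,-146,0],"spin":0}]'
```

```text
clock: 6.45
position: [0.3937, 0.3588, 0.0304]
ee_rot: [-0.0, 0.739, 0.674, 0.0]
contact_force: [-2.0, -2.1, 10.0]
width: 0.0084
```

```bash
python3 -m pendant '[{"gripper":40,"delta_pos":[0,0,0],"spin":0},{"gripper":40,"delta_pos":[0,0,0],"spin":0},{"gripper":40,"delta_pos":[0,0,0],"spin":0},{"gripper":40,"delta_pos":[0,0,-20],"spin":0},{"gripper":40,"delta_pos":[0,0,-60],"spin":0},{"gripper":50,"delta_pos":[0,0,-100],"spin":0},{"gripper":50,"delta_pos":[0,30,-130],"spin":0},{"gripper":50,"delta_pos":[10,70,-130],"spin":0},{"gripper":50,"delta_pos":[20,105,-130],"spin":0},{"gripper":50,"delta_pos":[20,112,-130],"spin":0},{"gripper":50,"delta_pos":[20,115,-130],"spin":0},{"gripper":50,"delta_pos":[20,115,-130],"spin":0}]'
python3 - <<'E'
from h import *
import pickle
m=cam('wrist');pickle.dump(m,open('w3.pkl','wb'))
cv2.imwrite("pics/w3.png",optics.get_image('wrist'));print(manip.get_state()['qpos'])
cv2.imwrite("pics/top3.png",optics.get_image('top'))
E
```

```text
clock: 7.65
position: [0.5099, 0.3679, 0.1584]
ee_rot: [-0.0, 0.739, 0.674, -0.001]
contact_force: [-0.0, -0.7, -0.6]
width: 0.0497
[5.14657236e-01 4.01978989e-01 1.49759834e+00 2.49914141e-04
 1.24421834e+00 6.05468626e-01]
```

View pics/w3.png

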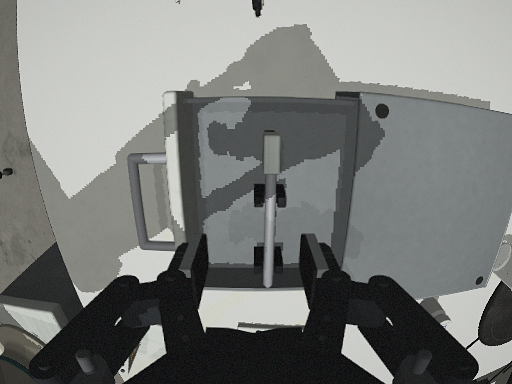

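View pics/top3.png

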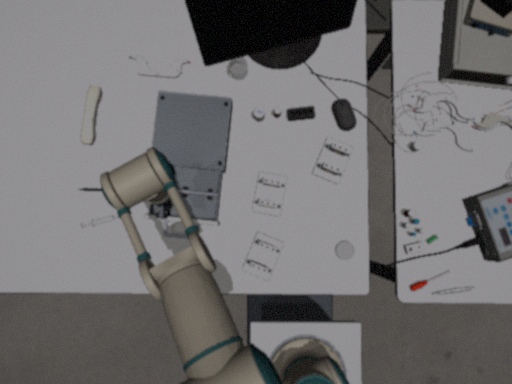

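```bash
python3 - <<'E'
from h import *
crop('pics/w3.png','pics/w3c.png',235,115,305,300,4)
E
```

```text
(no output)
```

View pics/w3c.png

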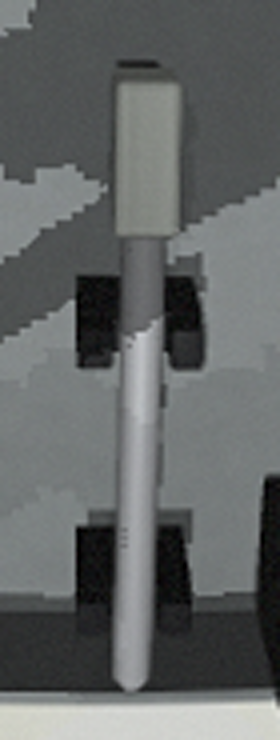

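```bash
python3 - <<'E'
from h import *
import pickle
m=pickle.load(open('w3.pkl','rb'));s=manip.get_state();T=rot(s['ee_rot'])
c=lambda u,v:(235+(u+.5)/4-.5,115+(v+.5)/4-.5)
P=lambda u,v,z:onz(m,*c(u,v),z)
cs=[P(119,82,.059),P(181,82,.059),P(178,236,.059),P(116,236,.059)]
g=np.mean(cs,0);print(g,[np.linalg.norm(cs[i]-cs[i-1]) for i in range(4)])
tip=P(130,690,.047);print('tip',tip)
sa=P(140,240,.052);sb=P(132,660,.052);print('shaft',sa,sb,np.degrees(np.arctan2(-(sa-sb)[0],(sa-sb)[1])))
d=g-tip;print(np.linalg.norm(d[:2]))
g[2]=.047;print('tool delta',T.T@(g-s['position'])*1000, T.T@(sa-sb)/np.linalg.norm(sa-sb))
E
```

```text
[0.52825138 0.39576663 0.059     ] [np.float64(0.032814366259248454), np.float64(0.012731819233716513), np.float64(0.032879322198235125), np.float64(0.013147475053549237)]
tip [0.51443506 0.2525424  0.047     ]
shaft [0.52534755 0.37665109 0.052     ] [0.51567663 0.26614383 0.052     ] -5.001432551725705
0.1438890900810091
tool delta [ 29.41754608  16.47598344 111.85818482] [ 9.99994272e-01 -3.27804261e-03 -8.42332880e-04]
```

```bash
python3 - <<'E'
from h import *
import pickle
m=pickle.load(open('w3.pkl','rb'));t=cam('top')
a=onz(m,134,160,.05);b=onz(m,140,245,.05);print(a,b)
for u in(165,178): print(onz(m,u,180,.071))
crop('pics/top3.png','pics/t3c.png',140,150,240,250,6)
for p in([.5283,.3958,.059],[.5144,.2525,.047]): print(proj(t,p))
E
```

```text
[0.40381684 0.40173674 0.05      ] [0.38953775 0.31448016 0.05      ]
[0.43802688 0.38564466 0.071     ]
[0.44932969 0.38456501 0.071     ]
(np.float64(167.68926351307692), np.float64(189.3290932933687))
(np.float64(218.67880664916032), np.float64(194.76525994135648))
```

View pics/t3c.png

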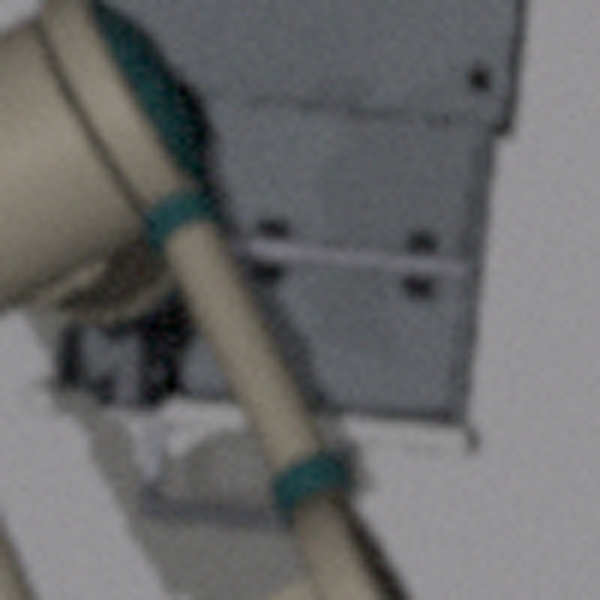

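```bash
python3 -m pendant '[{"gripper":40,"delta_pos":[15,8,10],"spin":0},{"gripper":40,"delta_pos":[29,16,30],"spin":0},{"gripper":40,"delta_pos":[29,16,60],"spin":0},{"gripper":40,"delta_pos":[29,16,90],"spin":0},{"gripper":40,"delta_pos":[29,16,110],"spin":0},{"gripper":40,"delta_pos":[29,16,122],"spin":0},{"gripper":40,"delta_pos":[29,16,128],"spin":0},{"gripper":40,"delta_pos":[29,16,128],"spin":0},{"gripper":8,"delta_pos":[29,16,128],"spin":0},{"gripper":8,"delta_pos":[29,16,128],"spin":0},{"gripper":8,"delta_pos":[29,16,128],"spin":0},{"gripper":8,"delta_pos":[29,16,128],"spin":0},{"gripper":8,"delta_pos":[29,16,128],"spin":0},{"gripper":8,"delta_pos":[29,16,128],"spin":0}]' 60
```

```text
clock: 9.15
position: [0.5301, 0.3963, 0.0327]
ee_rot: [0.0, 0.739, 0.674, 0.001]
contact_force: [-1.6, -0.4, 5.2]
width: 0.0129
```

```bash
python3 -m pendant '[{"gripper":8,"delta_pos":[0,0,-5],"spin":0},{"gripper":8,"delta_pos":[0,0,-15],"spin":0},{"gripper":8,"delta_pos":[0,0,-30],"spin":0},{"gripper":8,"delta_pos":[0,0,-50],"spin":0},{"gripper":8,"delta_pos":[0,0,-75],"spin":0},{"gripper":8,"delta_pos":[0,0,-95],"spin":0},{"gripper":8,"delta_pos":[0,0,-100],"spin":0},{"gripper":8,"delta_pos":[0,0,-100],"spin":0}]'
python3 - <<'E'
from h import *
import pickle
m=cam('wrist');pickle.dump(m,open('w4.pkl','wb'))
cv2.imwrite("pics/w4.png",optics.get_image('wrist'));cv2.imwrite("pics/scene4.png",optics.get_image('scene'));print(manip.get_state())
E
```

```text
clock: 9.95
position: [0.5298, 0.3956, 0.1322]
ee_rot: [0.0, 0.739, 0.674, 0.001]
contact_force: [-0.3, 0.3, -1.5]
width: 0.0126
{'clock': 10.05, 'qpos': array([ 5.36598990e-01,  4.67841302e-01,  1.46092008e+00, -3.09052513e-04,
        1.21498508e+00,  6.27748298e-01]), 'qd': array([-7.32472141e-05,  1.14197869e-02,  8.62686200e-03,  3.01857047e-04,
       -9.21084035e-04, -8.01514798e-04]), 'effort': array([ 1.25385381e-03, -5.26948071e+01, -2.38200778e+01, -3.13429569e-02,
       -4.71168081e-03, -3.03729094e-04]), 'position': array([0.52874566, 0.3951326 , 0.13022399]), 'ee_rot': array([-7.55398826e-05,  7.38550721e-01,  6.74197042e-01, -1.08396300e-03]), 'contact_force': array([-0.39557092, -0.42078851, -0.1686285 ]), 'moment': array([ 0.02848802,  0.03515616, -0.0427719 ]), 'width': 0.012895824767286788}
```

View pics/w4.png

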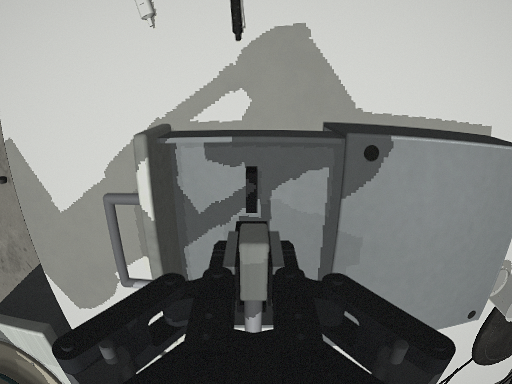

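View pics/scene4.png

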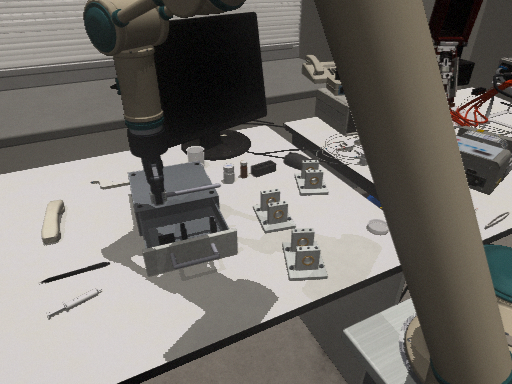

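```bash
python3 -m pendant '[{"gripper":8,"delta_pos":[-15,-3,0],"spin":-0.05},{"gripper":8,"delta_pos":[-45,-7,0],"spin":-0.15},{"gripper":8,"delta_pos":[-80,-13,0],"spin":-0.26},{"gripper":8,"delta_pos":[-115,-19,0],"spin":-0.37},{"gripper":8,"delta_pos":[-150,-25,0],"spin":-0.48},{"gripper":8,"delta_pos":[-185,-31,0],"spin":-0.59},{"gripper":8,"delta_pos":[-220,-37,0],"spin":-0.7},{"gripper":8,"delta_pos":[-255,-43,0],"spin":-0.81},{"gripper":8,"delta_pos":[-290,-48,0],"spin":-0.92},{"gripper":8,"delta_pos":[-325,-53,0],"spin":-1.03},{"gripper":8,"delta_pos":[-360,-58,5],"spin":-1.12},{"gripper":8,"delta_pos":[-385,-63,15],"spin":-1.2},{"gripper":8,"delta_pos":[-398,-65,25],"spin":-1.25},{"gripper":8,"delta_pos":[-401,-66,30],"spin":-1.266},{"gripper":8,"delta_pos":[-401,-66,30],"spin":-1.266},{"gripper":8,"delta_pos":[-401,-66,30],"spin":-1.266},{"gripper":8,"delta_pos":[-401,-66,30],"spin":-1.266}]'
python3 - <<'E'
from h import *
import pickle
m=cam('wrist');pickle.dump(m,open('w5.pkl','wb'))
for n in('wrist','top','scene'): cv2.imwrite(f"pics/{n}5.png",optics.get_image(n))
s=manip.get_state();print(s['position'],s['ee_rot'])
E
```

```text
clock: 11.75
position: [0.4277, 0.003, 0.1015]
ee_rot: [0.0, 0.196, 0.981, 0.0]
contact_force: [-0.2, -0.7, -0.8]
width: 0.0133
[0.4276504  0.00288297 0.10158004] [ 3.78106631e-04  1.96147305e-01  9.80574368e-01 -1.40287092e-06]
```

View pics/wrist5.png

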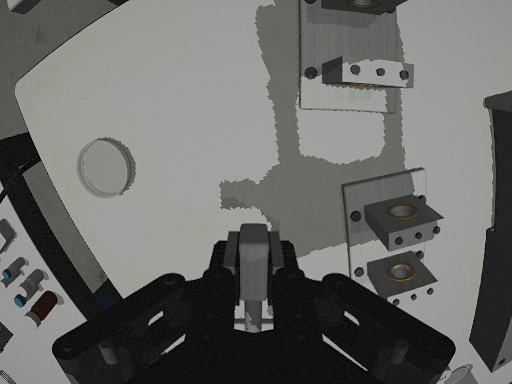

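View pics/scene5.png

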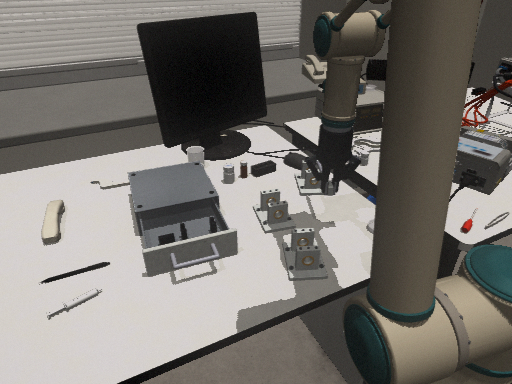

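View pics/top5.png

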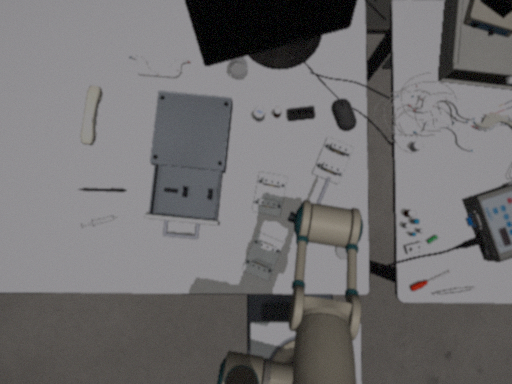

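```bash
python3 - <<'E'
from h import *
crop('pics/top5.png','pics/t5c.png',290,130,370,220,7)
crop('pics/scene5.png','pics/s5c.png',280,140,380,215,8)
t=cam('top')
d=np.array([.923,-.385])
g=np.array([.4277,.003])
for k in(40,100,142): print(k,proj(t,[*(g+d*k/1000),.117]))
print(proj(cam('scene'),[*(g+d*.142),.117]))
E
```

```text
40 (np.float64(314.74226750015214), np.float64(211.9857951074378))
100 (np.float64(323.16601979218416), np.float64(191.5490707179987))
142 (np.float64(329.0270889308806), np.float64(177.3296290176191))
(np.float64(317.5320687163931), np.float64(161.10520076533774))
```

View pics/t5c.png

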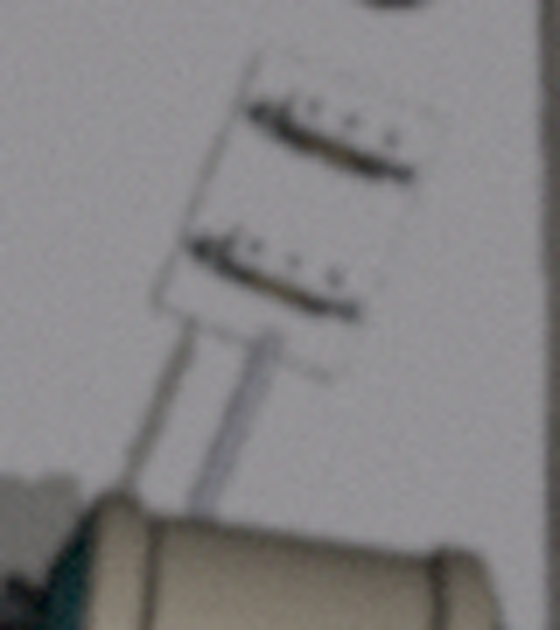

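View pics/s5c.png

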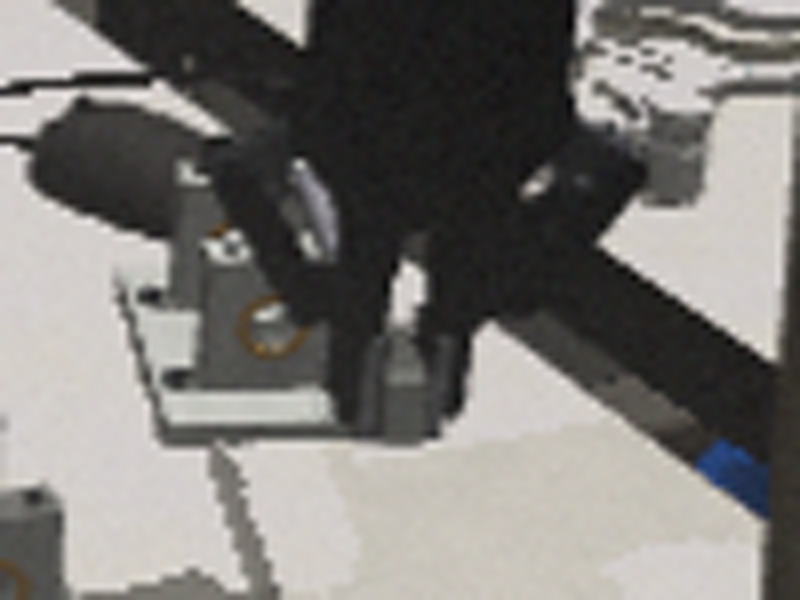

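```bash
python3 - <<'E'
from h import *
t=cam('top');I=cv2.imread('pics/top5.png').astype(float)
d=np.array([np.cos(np.radians(-22.65)),np.sin(np.radians(-22.65))]);n=np.array([-d[1],d[0]])
# rod centre per row: bluish (B-R)
for v in range(178,204,3):
    r=I[v,312:335];w=np.clip(r[:,0]-r[:,2]-4,0,None)
    if w.sum()>5:
        u=312+(w*np.arange(len(w))).sum()/w.sum();p=onz(t,u,v,.119);print(v,round(u,2),p[:2],'lat',round(n@p[:2]*1000,2),'along',round(d@p[:2]*1000,1),round(w.sum(),1))
# screws darkness centroid
g=I.sum(2)
for (cu,cv) in [(294,261),(349,121),(257,245),(335,277),(313,104),(391,136)]:
    u0=290+(cu+.5)/7-.5;v0=130+(cv+.5)/7-.5
    ui,vi=int(round(u0)),int(round(v0));pt=g[vi-1:vi+2,ui-2:ui+3];w=np.clip(pt.max()-pt-8,0,None)
    yy,xx=np.mgrid[vi-1:vi+2,ui-2:ui+3];u=(w*xx).sum()/w.sum();v=(w*yy).sum()/w.sum()
    p=onz(t,u,v,.066);print('screw',u0,v0,u,v,p[:2],'lat',round(n@p[:2]*1000,2),round(d@p[:2]*1000,1))
print(n@[.593,-.0686],n@[.4277,.003])
# average state over readings
print(manip.get_state()['position'])
E
```

```text
181 326.67 [ 0.54854186 -0.04489858] lat 169.81 along 523.5 6.0
184 325.78 [ 0.54037459 -0.04243237] lat 168.94 along 515.0 9.0
187 324.33 [ 0.5322084  -0.03846547] lat 169.46 along 506.0 6.0
190 324.56 [ 0.52407312 -0.03901018] lat 165.82 along 498.7 9.0
193 321.83 [ 0.51590691 -0.03159532] lat 169.52 along 488.3 6.0
196 321.29 [ 0.50777833 -0.0300632 ] lat 167.8 along 480.2 14.0
199 319.33 [ 0.49963953 -0.02473956] lat 169.58 along 470.6 6.0
202 318.67 [ 0.49152634 -0.02289132] lat 168.16 along 462.4 6.0
screw 331.57142857142856 166.85714285714286 331.4579831932773 166.99579831932772 [ 0.59329788 -0.06642166] lat 167.18 573.1
screw 339.42857142857144 146.85714285714286 339.4065217391304 147.09347826086957 [ 0.65018482 -0.08941117] lat 167.87 634.5
screw 326.2857142857143 164.57142857142856 325.5215946843854 164.93521594684384 [ 0.59907276 -0.04969813] lat 184.84 572.0
screw 337.42857142857144 169.14285714285714 337.298353909465 169.2037037037037 [ 0.58710704 -0.08285903] lat 149.63 573.7
screw 334.2857142857143 144.42857142857142 333.7420814479638 144.33710407239818 [ 0.65799641 -0.07342485] lat 185.63 635.5
screw 345.42857142857144 149.0 345.3627684964201 149.30071599045345 [ 0.64395522 -0.10622605] lat 149.95 635.2
0.1650556006509778 0.1674762481319326
[0.4276504  0.00288297 0.10158004]
```

```bash
python3 - <<'E'
from h import *
crop('pics/scene5.png','pics/s5d.png',315,170,350,205,16)
s=cam('scene')
d=np.array([np.cos(np.radians(-22.65)),np.sin(np.radians(-22.65))]);n=np.array([-d[1],d[0]])
g=np.array([.4277,.003])
for off in(.014,.0165):
  c=.1016+off
  for a,b,z,nm in((-.017,0,.012,'rear top mid'),(-.017,0,-.012,'rear bottom mid'),(.017,0,.012,'front top mid'),(-.017,.007,-.012,'rbl'),(-.017,-.007,-.012,'rbr'),(-.017,.007,.012,'rtl')):
    u,v=proj(s,[*(g+d*a+n*b),c+z]);print(off,nm,round((u-315+.5)*16-.5),round((v-170+.5)*16-.5))
E
```

```text
0.014 rear top mid 271 290
0.014 rear bottom mid 254 425
0.014 front top mid 219 176
0.014 rbl 209 426
0.014 rbr 299 423
0.014 rtl 225 292
0.0165 rear top mid 273 276
0.0165 rear bottom mid 256 411
0.0165 front top mid 221 162
0.0165 rbl 210 413
0.0165 rbr 301 409
0.0165 rtl 227 278
```

View pics/s5d.png

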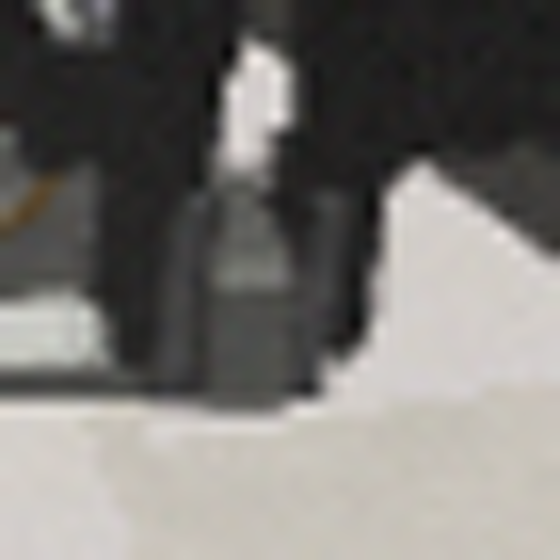

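```bash
python3 - <<'E'
from h import *
s=cam('scene')
print(proj(s,[.5855,-.0654,.038]),'seen 313.85,180.45; +n 1mm:',proj(s,[.5859,-.0645,.038]))
E
```

```text
(np.float64(313.91364871891517), np.float64(180.1795747253081)) seen 313.85,180.45; +n 1mm: (np.float64(313.5839647953916), np.float64(180.18662000859194))
```

```bash
python3 -m pendant '[{"gripper":8,"delta_pos":[0,-2,20],"spin":0},{"gripper":8,"delta_pos":[0,-2,45],"spin":0},{"gripper":8,"delta_pos":[0,-2,65],"spin":0},{"gripper":8,"delta_pos":[0,-2,76],"spin":0},{"gripper":8,"delta_pos":[0,-2,79],"spin":0},{"gripper":8,"delta_pos":[0,-2,79],"spin":0},{"gripper":8,"delta_pos":[0,-2,79],"spin":0}]'
python3 - <<'E'
from h import *
ims=[]
T=[]
for k in range(4): T.append(optics.get_image('top').astype(float))
s=manip.get_state();print(s['position'],s['contact_force'])
I=np.mean(T,0);cv2.imwrite('pics/top6.png',I.astype(np.uint8));cv2.imwrite('pics/scene6.png',optics.get_image('scene'))
t=cam('top')
d=np.array([np.cos(np.radians(-22.65)),np.sin(np.radians(-22.65))]);n=np.array([-d[1],d[0]])
L=[]
for v in range(176,206):
    r=I[v,308:336];b=r[:,0]-r[:,2];w=np.clip(b-np.median(b)-4,0,None)
    if w.sum()>5:
        u=308+(w*np.arange(len(w))).sum()/w.sum();p=onz(t,u,v,.041);L.append((d@p[:2]*1000,n@p[:2]*1000,w.sum()))
L=np.array(L).round(1);print(L.tolist())
print('proj of bore axis in top',[proj(t,[*(np.array([.593,-.0686])+n*.002-d*k),.041]) for k in(.02,.05,.09)])
crop('pics/top6.png','pics/t6c.png',290,130,370,220,7)
crop('pics/scene6.png','pics/s6c.png',280,140,380,215,8)
E
```

```text
clock: 12.6
position: [0.4272, 0.0005, 0.0229]
ee_rot: [0.001, 0.196, 0.981, -0.0]
contact_force: [0.1, -0.2, -1.2]
width: 0.0125
[0.42698419 0.00046981 0.02287784] [ 0.3155985  -0.41400098 -0.95984155]
[]
proj of bore axis in top [(np.float64(327.5991621087916), np.float64(174.26050032252232)), (np.float64(323.6415950827747), np.float64(183.8470206964444)), (np.float64(318.3441192007343), np.float64(196.67923810165482))]
```

View pics/t6c.png

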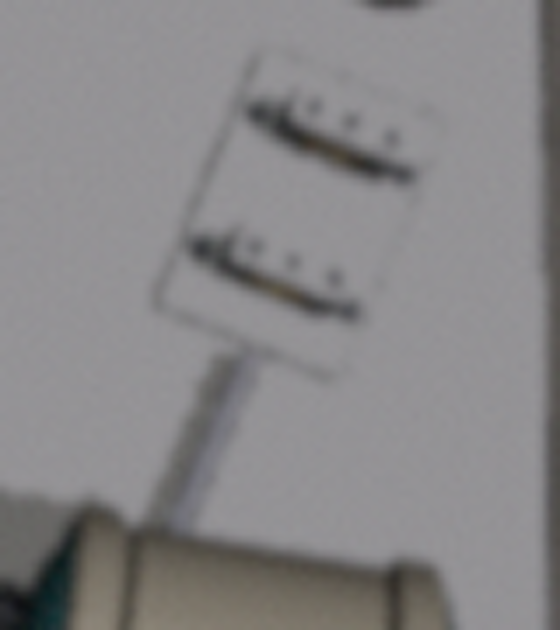

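View pics/s6c.png

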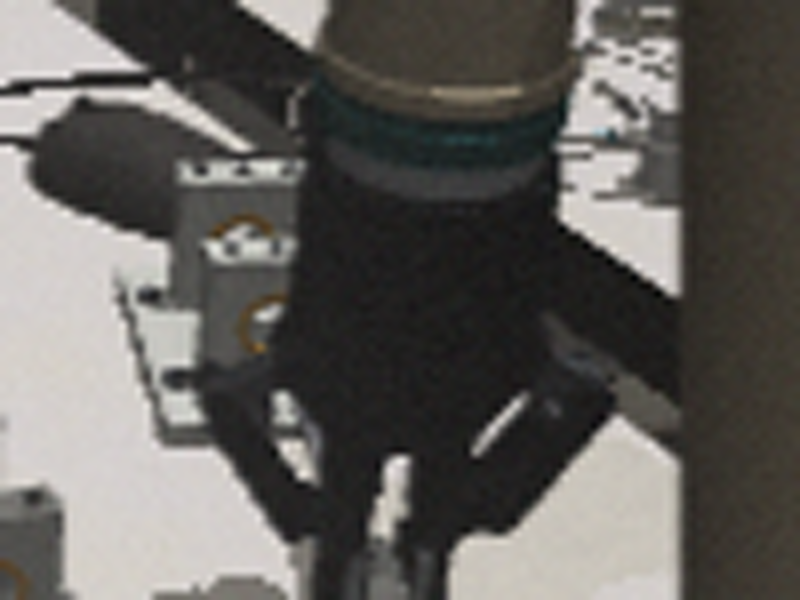

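```bash
python3 -m pendant '[{"gripper":8,"delta_pos":[-8,0,0],"spin":0},{"gripper":8,"delta_pos":[-16,0,0],"spin":0},{"gripper":8,"delta_pos":[-22,0,0],"spin":0},{"gripper":8,"delta_pos":[-26,0,0],"spin":0},{"gripper":8,"delta_pos":[-29,0,0],"spin":0},{"gripper":8,"delta_pos":[-32,0,0],"spin":0},{"gripper":8,"delta_pos":[-35,0,0],"spin":0},{"gripper":8,"delta_pos":[-35,0,0],"spin":0}]'
```

```text
clock: 13.65
position: [0.4592, -0.0131, 0.0223]
ee_rot: [0.0, 0.197, 0.98, -0.0]
contact_force: [0.2, -0.0, -1.0]
width: 0.013
```

```bash
python3 -m pendant '[{"gripper":8,"delta_pos":[-3,0,0],"spin":0},{"gripper":8,"delta_pos":[-6,0,0],"spin":0},{"gripper":8,"delta_pos":[-9,0,0],"spin":0},{"gripper":8,"delta_pos":[-12,0,0],"spin":0},{"gripper":8,"delta_pos":[-15,0,0],"spin":0},{"gripper":8,"delta_pos":[-18,0,0],"spin":0},{"gripper":8,"delta_pos":[-20,0,0],"spin":0},{"gripper":8,"delta_pos":[-20,0,0],"spin":0}]'
python3 - <<'E'
from h import *
T=[]
for k in range(3): T.append(optics.get_image('top').astype(float))
s=manip.get_state();print(s['position'],s['contact_force'],s['moment'])
cv2.imwrite('pics/top7.png',np.mean(T,0).astype(np.uint8))
crop('pics/top7.png','pics/t7c.png',290,130,370,220,7)
E
```

```text
clock: 14.45
position: [0.4777, -0.0208, 0.0223]
ee_rot: [0.0, 0.197, 0.98, -0.0]
contact_force: [0.1, 0.0, -1.0]
width: 0.0128
[ 0.47702383 -0.02063196  0.02223756] [-0.27352027 -0.12428866 -0.06405948] [0.01594974 0.03394454 0.00468124]
```

View pics/t7c.png

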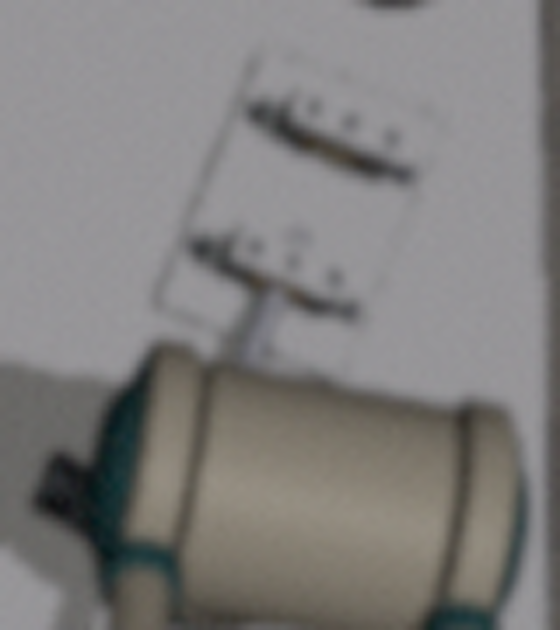

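```bash
python3 -m pendant '[{"gripper":8,"delta_pos":[-6,0,0],"spin":0},{"gripper":8,"delta_pos":[-12,0,0],"spin":0},{"gripper":8,"delta_pos":[-18,0,0],"spin":0},{"gripper":8,"delta_pos":[-24,0,0],"spin":0},{"gripper":8,"delta_pos":[-28,0,0],"spin":0},{"gripper":8,"delta_pos":[-32,0,0],"spin":0},{"gripper":8,"delta_pos":[-35,0,0],"spin":0},{"gripper":8,"delta_pos":[-38,0,0],"spin":0},{"gripper":8,"delta_pos":[-41,0,0],"spin":0},{"gripper":8,"delta_pos":[-44,0,0],"spin":0},{"gripper":8,"delta_pos":[-44,0,0],"spin":0}]'
```

```text
clock: 15.7
position: [0.5184, -0.0378, 0.0224]
ee_rot: [0.0, 0.197, 0.98, -0.0]
contact_force: [0.8, 0.2, 0.7]
width: 0.0132
```

No resistance; the tip is now at the far bore's entry. Continuing.

```bash
python3 -m pendant '[{"gripper":8,"delta_pos":[-3,0,0],"spin":0},{"gripper":8,"delta_pos":[-6,0,0],"spin":0},{"gripper":8,"delta_pos":[-9,0,0],"spin":0},{"gripper":8,"delta_pos":[-12,0,0],"spin":0},{"gripper":8,"delta_pos":[-15,0,0],"spin":0},{"gripper":8,"delta_pos":[-18,0,0],"spin":0},{"gripper":8,"delta_pos":[-21,0,0],"spin":0},{"gripper":8,"delta_pos":[-24,0,0],"spin":0},{"gripper":8,"delta_pos":[-27,0,0],"spin":0},{"gripper":8,"delta_pos":[-28,0,0],"spin":0},{"gripper":8,"delta_pos":[-28,0,0],"spin":0},{"gripper":8,"delta_pos":[-28,0,0],"spin":0}]'
python3 - <<'E'
from h import *
T=[]
for k in range(4): T.append(optics.get_image('top').astype(float))
s=manip.get_state();print(s['position'],s['contact_force'],s['moment'],s['width'])
cv2.imwrite('pics/top8.png',np.mean(T,0).astype(np.uint8));cv2.imwrite('pics/scene8.png',optics.get_image('scene'))
crop('pics/top8.png','pics/t8c.png',290,110,370,200,7)
crop('pics/scene8.png','pics/s8c.png',280,130,380,205,8)
E
```

```text
clock: 16.9
position: [0.5435, -0.0484, 0.0222]
ee_rot: [-0.0, 0.197, 0.98, -0.0]
contact_force: [0.4, 0.5, 0.1]
width: 0.013
[ 0.54353321 -0.04838491  0.02229966] [ 0.51845645 -1.43306789 -0.36221805] [ 0.00862847 -0.00412761 -0.04305531] 0.01281879592610033
```

View pics/t8c.png

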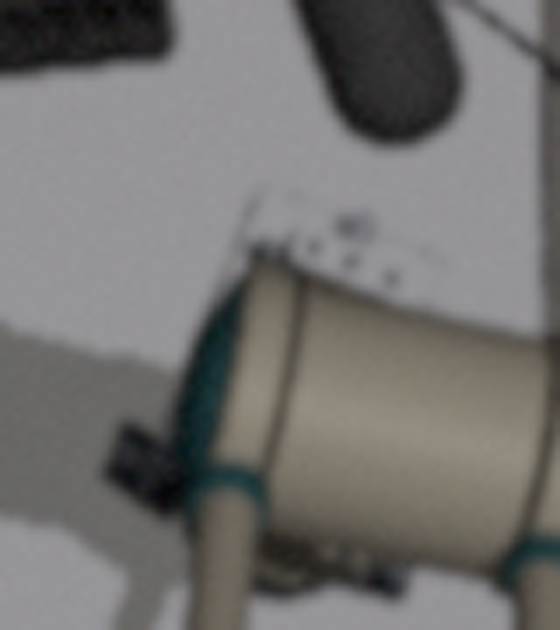

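View pics/s8c.png

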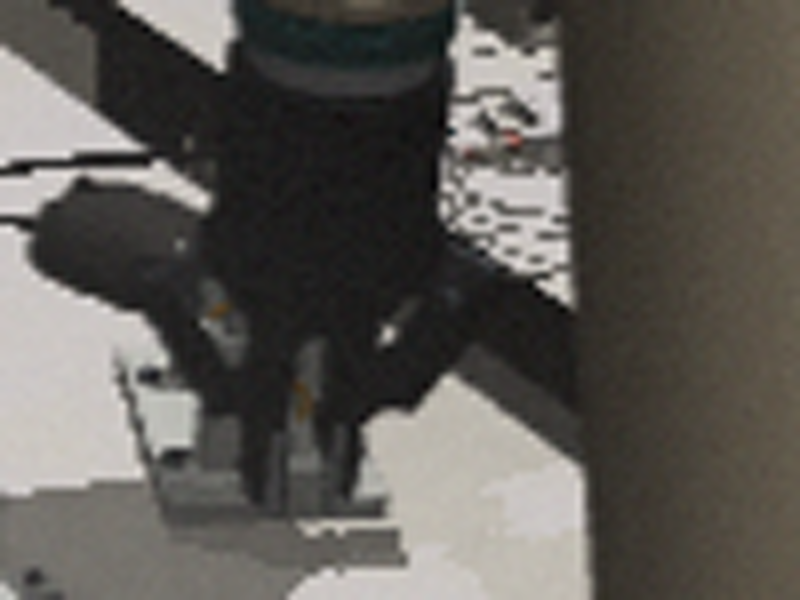

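```bash
python3 - <<'E'
from h import *
t=cam('top')
d=np.array([np.cos(np.radians(-22.65)),np.sin(np.radians(-22.65))]);n=np.array([-d[1],d[0]])
f=lambda u,v,z:onz(t,290+(u+.5)/7-.5,110+(v+.5)/7-.5,z)[:2]
for u,v in((362,213),(357,222)):
    p=f(u,v,.038);print(d@p*1000,n@p*1000)
p=f(351,261,.066);print('far screw',d@p*1000,n@p*1000)
E
```

```text
661.9094209057492 167.99103127393252
657.6155708343227 168.47995796084447
far screw 635.4381951611474 167.32271145404792
```

```bash
python3 -c "
from rig import ticket
print(ticket.sign_off())"
```

```text
the job is handed in; nothing more can be done
None
```

I pulled the drawer out by about 145 mm. I then lifted the guide rod out by its grip and threaded it tip first through both bearing blocks of the slide base farthest from the robot, near block first. I handed the job in with the fingers still holding the grip, at about 17 s on the clock.

**Last checks:**
- **Tip:** it stands about 18.5 mm out of the far block. The top camera and the arm's own position agree on this.
- **Alignment:** sideways, the tip is within about 1 mm of the bore axis. I measured the height only roughly, but the rod went through both bores without resistance.
- **Forces:** forces on the tool at the end were below 2 N. The grip force is set to 60 N, and the finger opening reads about 13 mm on the 14 mm grip.

**Disagreements:** the top camera placed things about 2 mm to the left of where the wrist camera and the arm did, so I aligned the rod relative to the bore. In the open drawer the grip lay about 14 mm farther back than I had worked out; the top camera confirmed the rod's place from its tip, so I used the measured position.

I did not measure the bystanders again at the end, but the arm went nowhere near them.

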